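# Fold out the wall hook and hang up the carved medallion

### The job

Swing the folding brass hook on the tool board fully out until it bears on its stop, easing it there without forcing it. Then take the round oak medallion from the rack, pass its hanging slot over the upturned end of the hook and, still holding it, lower it gently until the hook carries it, then let go so that it hangs there upright and still. Leave the other things on the bench where they are.

Things in the scene. Friction and masses are not known exactly. Their poses are not given: they have to be found in the camera images.
- board: Upright fixed wooden tool board, 225 mm high, at the left of the bench. Origin on the bench top in the plane of its front face; -x points straight out of that face, y along the board, z up. It fills x 0 to 20, y -55 to 160 mm; foot and brackets behind it (to x 130, y -35 to 155 mm). Fixed gouges on the front at y 105 to 155 mm stand 22 mm proud. No more than 18 N may be put on board or hook.
- hook_nominal (a point): Nominal point on the hook's upright hinge axis, level with the top of its arm; fixed to the board, 16 mm in front of its face, 200 mm high, same axes. The hook's plate is screwed on through slots: the true place is not measured, it lies up to 13 mm either way along y and up to 8 mm higher or lower (x is exact). It does not shift in use; find it by touch or sight.
- hook (a joint): Brass hook's angle, rad. 0: folded along the board, arm to the board's -y, its outer half past the board's end, free behind, so a finger can push it out. 1.571: rigid stop, arm straight out (board -x). Starts 0 to 0.2. Fully out: above 1.52. Stiff hinge (0.25 N m), stays put. Arm 10 mm thick, centred on the axis, 14 high, 120 mm long; its last 10 mm turn up 12 mm above its top.
- medallion: Round carved pale oak panel, loose, 14 mm thick (x), 202 mm high (z), faces alike, 0.15 to 0.25 kg; origin mid-underside. Stands in one rack slot (17 wide, 24 mm deep), origin 8 mm up. Disc of 112 mm diameter, above it a tab 70 mm wide (y) with a hanging slot through along x: y -13 to 13, z 113 to 170 mm. Grip the solid strip above it (z 170 to 202 mm) from above, across the 14 mm.
- slot_top (a point): Middle of the upper edge of the medallion's hanging slot, the edge that rests on the hook: 170 mm above the medallion's origin, 32 mm below its top.
- rack: Fixed dark wooden rack, 170 x 150 mm, base 8 mm thick, with two parallel slots along its y axis at x = -45 and +45 mm; slot walls 10 mm thick, 24 mm high above the base. Origin at the middle of its underside.
- plaque: Bystander: square dark plaque with green field, 110 mm wide, 115 mm high, 14 mm thick, standing in the rack's other slot. Origin at the middle of its underside.
- mallet: Bystander: turned wooden carver's mallet standing on its head, 80 mm diameter, 240 mm tall. Origin at the middle of its underside.
- oil_jar: Bystander: amber glass jar, 68 mm diameter, 100 mm tall. Origin at the middle of its underside.
- gouge_a: Bystander: gouge with orange handle lying on the bench, 225 mm long along x. Origin under its ferrule.
- gouge_b: Bystander: gouge with pale wooden handle lying on the bench, 225 mm long along x. Origin under its ferrule.
- bench_brush: Bystander: bench brush lying on its bristle block, 200 x 50 x 55 mm high. Origin at the middle of its underside.
- oak_block: Bystander: oak block 90 x 70 x 50 mm. Origin at the middle of its underside.
Mind the look-alikes: they are no part of the job. Leave any turquoise look-alike of the medallion alone.

How it is judged:
By the outcome, as a careful person would: the job done as asked, in the order asked, and still so for the second after the job is handed in, with the robot touching nothing.
It also fails if it takes over 72 s, if anything falls off the work surface, if the arm or the gripper's body presses on something with over 40 N, if the wrist force passes 120 N, or if a joint passes its speed limit or range.

### The arm

A 7-joint arm with a two-finger parallel gripper is mounted at the origin on the work surface. World frame = base frame: x ahead of the robot, y to its left, z up, the work surface at z = 0. Lengths are in m, angles in rad, forces in N, time in s.
With the tool pointing down it reaches from about 0.425 to 0.825 m from the base axis. Payload 3.6 kg.
Tool frame: the origin (TCP) lies midway between the tips of the shut fingers; the grasp point (between the pads) lies 19 mm behind it; z points along the fingers, y is the line along which they close (so a half turn about z gives the same grasp; the last joint's range is limited). The gripper opens to 85 mm and grips with 20 to 120 N. Pads are 22 mm wide; open, the fingers measure 114 mm over their backs; the gripper's body (76 mm by 85 mm) begins 54 mm behind the grasp point. The pads swing forward as they close: fully open they stand 13 mm farther back than shut.
Start: joints at [1.23, 0.615, -0.013, 1.423, 0.008, 1.103, -0.04], TCP at [0.201, -0.618, 0.231] pointing down, gripper open.
Joint ranges: [-3.12, 3.12], [-0.3, 2.06], [-1.34, 1.32], [0.26, 2.42], [-1.36, 4.5], [0.01, 1.98], [-2.84, 2.84]. Speed limits (rad/s): [2.79, 2.79, 3.14, 3.14, 3.14, 3.14, 3.14].

### API

Orientations are given as a 3x3 rotation matrix whose columns are the frame's x, y, z axes.
In Python, from rig import ctrl gives the robot as it stands. The module is installed in compiled form; this text tells all that it offers.
- The arm moves only by the tool drive_tool, never from a script. Its argument "motion" is a list that holds one entry, the list of rows, each a list of 5 numbers: the shift along the tool's x, y, z in cm, then the turn about the tool's z in degrees, then the finger opening in cm, from 0 to 8.54. In form: [[[x, y, z, turn, grip], ...]]. A call has 1 to 12 rows; each row is the pose to reach, as a shift and turn from the pose commanded when the call began, along the tool's axes at that moment; what a row does not reach only later rows make up. A row lasts 1/8 s, in which the tool goes at most 62.5 mm and 10.7 degrees, less where a joint would pass 70% of its speed; a pose out of reach is approached as far as the arm can. A call with a gripper value outside its range is refused whole. The fingers move at their own pace and stop on an object; "force" is the grip in N (left out, the last holds). Time passes only in rows, so rows that repeat a pose let the fingers close. It gives the time, the measured TCP pose, the force, the opening and the grip force at its end, in the units of the state.
- ctrl.get_obs(): the state, without advancing time (a new reading comes with each control period).
- ctrl.capture(name): name is "side" or "top" or "wrist"; returns (picture, depth): 384x512x3 uint8, red, green, blue; 384x512 float32, m along the optical axis (not along the pixel's ray), 0 where there is no reading.
- ctrl.camera_params(name): a dict with "K" (3x3 intrinsics, pixels), "extrinsics" (4x4, takes a point from camera to world coordinates). Camera axes: x right, y down, z forward; pixel columns grow to the right and rows downward; lengths in m; the calibration is good to about 2 mm. The wrist camera is an equidistant fisheye: a pixel r from the principal point sees the ray r / f radians off the axis. A picture is of the moment at which its call begins: read the wrist's pose just before it. camera_params takes no time and is no camera call; for the wrist camera it gives the pose at the moment of the call.
- ctrl.close_job(): hands the job in; it is judged then, once.
Trained networks look in the newest picture that a camera, given by its name, has taken for a name from the list of things; names that differ only in an ending like _2 or _b are one class to them, and where a whole thing is asked for, a point or a joint stands for the part that bears it (a point fixed in the world has none). Each returns a list of dicts, best first, with "p" (0 to 1); they miss things now and then, are a little off and sometimes report something else, mostly with a low value. They report only what shows in the picture. A call takes as long as a camera call. They do not tell look-alikes from the thing itself.
- ctrl.silhouettes(camera, thing): "region" (384x512 bool, what is visible of it) and "at" ([row, column] in pixels, amid what is visible of it).
The state is a dict: "t": time; "qpos": joint angles; "joint_vel": joint speeds; "tau": joint torques, N m; "tcp_pos": TCP position; "orientation": TCP orientation; "force": force on the tool from outside, world axes, zero at the start; "moment": the same for the moment, N m; "finger_gap": opening from 0.0 (shut) to 1.0 (fully open); "grasp_force": force on a finger pad.
Only numpy, scipy, OpenCV 4.12 (cv2) and the standard library are available. Lean on these libraries where they do the work, as an engineer would, in place of code of your own. Each camera call takes 0.05 s, during which the arm holds its last target. There are 200 camera calls.

## Working session

There is one attempt and no reset: what is moved stays moved. The work goes in short steps, Python scripts to look and compute and a tool call to move; the robot and the scene stay as the last step left them, time stands still between calls to the robot, and variables do not carry over. Pictures are saved under pics/ and viewed, at most 10 in all, crops included, and the job is handed in when it is done.

Besides the shell and the picture viewer there is one more tool, called after ">>>" as a command line: name --argument value ..., lists and objects as JSON in quotes. drive_tool: Moves the arm, as the interface text tells. Its arguments: {"type":"object","properties":{"motion":{"type":"array","items":{"type":"array","items":{"type":"array","items":{"type":"number"}}}},"force":{"type":"number"}},"required":["motion"]}

```bash
mkdir -p pics; cat > h.py <<'E'
import numpy as np, cv2
from rig import ctrl
def pts(name,depth,mask=None):
    c=ctrl.camera_params(name);K=c["K"];T=c["extrinsics"]
    v,u=np.nonzero((depth>0)&(mask if mask is not None else True))
    z=depth[v,u];P=np.c_[(u-K[0,2])/K[0,0]*z,(v-K[1,2])/K[1,1]*z,z]
    return P@T[:3,:3].T+T[:3,3],v,u
def save(n,im): cv2.imwrite("pics/"+n+".png",np.ascontiguousarray(im[:,:,::-1]))
E
python3 - <<'E'
from h import *
o=ctrl.get_obs();print(o["t"],o["tcp_pos"],np.round(o["orientation"],3).tolist(),o["force"])
for n in("side","top"):
    im,d=ctrl.capture(n);save(n+"0",im);np.save(n+"0.npy",d)
    c=ctrl.camera_params(n);print(n,np.round(c["K"],1).tolist(),np.round(c["extrinsics"],3).tolist())
    for th in("medallion","board","hook","rack","plaque","mallet","oil_jar","bench_brush","oak_block","gouge_a"):
        for r in ctrl.silhouettes(n,th)[:3]:
            P,_,_=pts(n,d,r["region"]); print(th,round(r["p"],2),np.round(r["at"]),r["region"].sum(),np.round(np.median(P,0),3) if len(P) else None,np.round(np.percentile(P,[2,98],axis=0),3).tolist() if len(P) else "")
E
```

```text
0.0 [ 0.20038697 -0.61751089  0.23012384] [[0.951, 0.309, -0.001], [0.309, -0.951, 0.002], [-0.0, -0.003, -1.0]] [ 0.67177839 -0.22555494 -0.52291639]
side [[409.2, 0.0, 249.7], [0.0, 409.2, 194.8], [0.0, 0.0, 1.0]] [[-0.956, -0.186, 0.227, 0.196], [-0.293, 0.565, -0.771, 1.033], [0.015, -0.804, -0.595, 0.92], [0.0, 0.0, 0.0, 1.0]]
medallion 0.94 [210. 291.] 1250 [0.353 0.009 0.09 ] [[0.308, -0.013, 0.005], [0.399, 0.027, 0.201]]
medallion 0.92 [274. 314.] 1560 [0.243 0.261 0.091] [[0.196, 0.249, 0.006], [0.288, 0.272, 0.202]]
board 0.91 [275. 234.] 7729 [0.434 0.316 0.092] [[0.334, 0.28, 0.003], [0.572, 0.42, 0.225]]
board 0.27 [153. 266.] 98 [ 0.552 -0.448  0.018] [[0.53, -0.493, 0.003], [0.572, -0.397, 0.023]]
hook 0.71 [224. 188.] 157 [0.588 0.284 0.205] [[0.505, 0.275, 0.192], [0.618, 0.287, 0.22]]
hook 0.57 [153. 268.] 87 [ 0.553 -0.443  0.018] [[0.531, -0.483, 0.005], [0.572, -0.4, 0.024]]
hook 0.41 [177. 322.] 170 [ 0.307 -0.326  0.016] [[0.263, -0.379, 0.0], [0.349, -0.288, 0.024]]
rack 0.91 [204. 251.] 710 [ 0.513 -0.089  0.011] [[0.459, -0.213, -0.002], [0.61, -0.056, 0.03
[... 1854 characters left out ...]
0.5 [201. 324.] 1596 [ 0.512 -0.15   0.01 ] [[0.46, -0.236, 0.004], [0.611, -0.064, 0.036]]
oil_jar 0.42 [183. 411.] 515 [ 0.567 -0.418  0.019] [[0.528, -0.494, -0.001], [0.62, -0.308, 0.026]]
bench_brush 0.59 [138. 358.] 1083 [ 0.705 -0.246  0.056] [[0.616, -0.293, 0.042], [0.798, -0.199, 0.06]]
bench_brush 0.3 [187. 345.] 523 [ 0.54  -0.191  0.106] [[0.492, -0.207, 0.037], [0.594, -0.18, 0.127]]
oak_block 0.68 [170. 112.] 895 [0.597 0.474 0.05 ] [[0.551, 0.431, 0.005], [0.646, 0.527, 0.054]]
gouge_a 0.95 [184. 415.] 502 [ 0.565 -0.421  0.02 ] [[0.528, -0.501, -0.001], [0.622, -0.31, 0.026]]
gouge_a 0.68 [268. 384.] 493 [ 0.319 -0.32   0.02 ] [[0.262, -0.385, 0.002], [0.397, -0.227, 0.026]]
```

```bash
python3 - <<'E'
import cv2,numpy as np
a=cv2.imread("pics/side0.png");b=cv2.imread("pics/top0.png")
A=cv2.resize(a[120:350,120:390],(800,560)[0:1]+(600,) if 0 else (700,596));B=cv2.resize(b[100:350,90:430],(800,588))
cv2.imwrite("pics/side0z.png",A);cv2.imwrite("pics/top0z.png",B)
E
```

```text
(no output)
```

View pics/side0z.png

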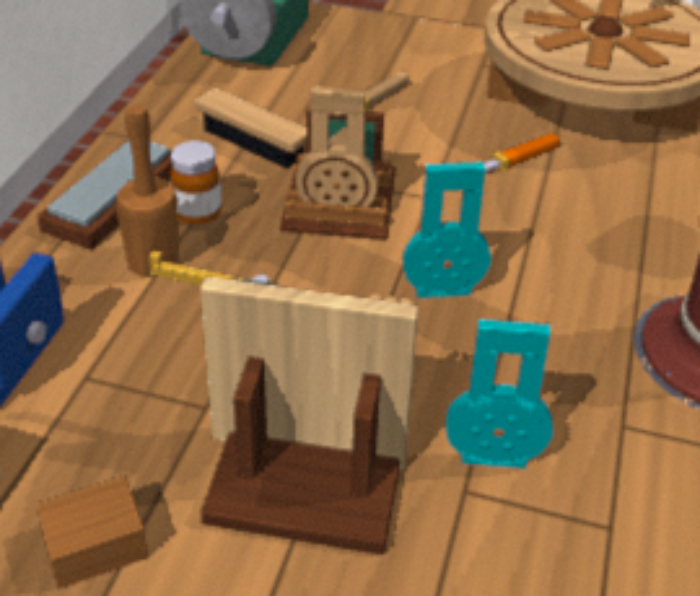

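View pics/top0z.png

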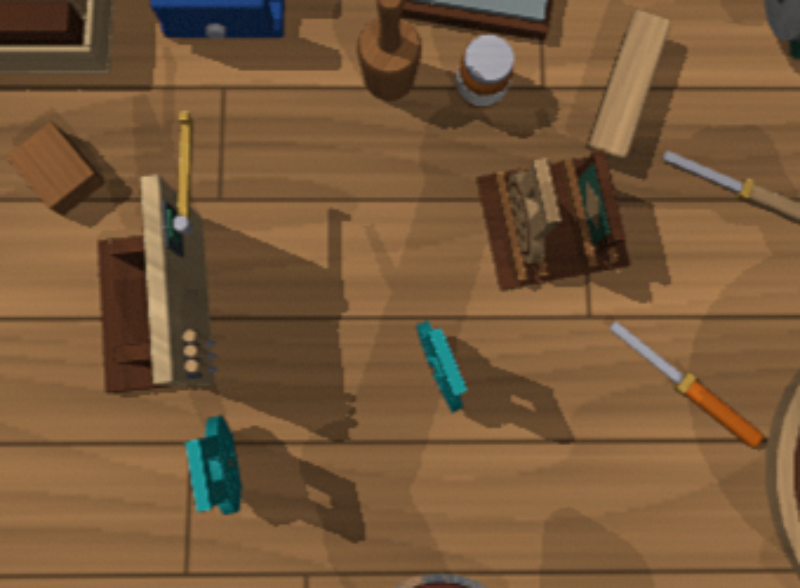

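The only medallion fitting the description is the pale oak one in the rack: top pic (row 188, col 317), zoomed (540,190), world about (0.52, -0.10). The other two "medallions", at top (299,179) and (256,277), are turquoise look-alikes standing on the bench. The side crop shows the same thing, with the oak one in the rack at zoomed (335,150). The brass hook is at zoomed (183,165) in the top picture, folded along the board toward +x world.

```bash
python3 - <<'E'
from h import *
for n in("top","side"):
    d=np.load(n+"0.npy");im=cv2.imread(f"pics/{n}0.png")[:,:,::-1].astype(int)
    P,v,u=pts(n,d);C=im[v,u]
    print(n)
    def rect(m,l):
        Q=P[m]; 
        if len(Q)<5: return print(l,len(Q))
        (c,s,a)=cv2.minAreaRect((Q[:,:2]*1000).astype(np.float32)); print(l,len(Q),np.round(c,1),np.round(s,1),round(a,2),"z",np.round(np.percentile(Q[:,2],[5,50,95]),4))
    box=lambda x0,x1,y0,y1,z0,z1:(P[:,0]>x0)&(P[:,0]<x1)&(P[:,1]>y0)&(P[:,1]<y1)&(P[:,2]>z0)&(P[:,2]<z1)
    rect(box(.30,.60,.25,.36,.222,.235),"board top")
    m=box(.45,.66,.22,.32,.18,.224)&(C[:,0]>C[:,2]+60)&(C[:,0]>150)
    rect(m,"hook yellow")
    for p,c,vv,uu in list(zip(P[m],C[m],v[m],u[m]))[::8 if n=="top" else 5]: print(np.round(p,3),c,vv,uu)
    rect(box(.44,.62,-.16,-.05,.195,.225),"medal top")
    rect(box(.44,.62,-.16,-.05,.06,.225),"medal all")
    rect(box(.42,.66,-.25,-.03,.028,.042),"rack walls")
    rect(box(.42,.66,-.25,-.14,.1,.14),"plaque top")
E
```

```text
top
board top 732 [437.4 293.9] [213.8  27.9] 6.42 z [0.2226 0.225  0.2277]
hook yellow 203 [533.7 295.6] [ 42.8 163.4] 87.67 z [0.2051 0.2084 0.2238]
[0.614 0.282 0.219] [151 115  64] 147 166
[0.61  0.28  0.217] [189 148  66] 149 167
[0.6   0.28  0.205] [191 149  69] 154 168
[0.592 0.281 0.207] [176 135  63] 157 167
[0.586 0.276 0.209] [184 143  64] 159 169
[0.581 0.276 0.208] [189 153  69] 161 169
[0.577 0.276 0.205] [188 152  68] 163 169
[0.572 0.276 0.205] [189 150  68] 165 169
[0.565 0.275 0.209] [187 146  66] 167 169
[0.56  0.274 0.21 ] [189 148  66] 169 169
[0.555 0.275 0.207] [184 143  63] 171 169
[0.551 0.275 0.203] [176 138  62] 173 169
[0.545 0.277 0.207] [185 145  66] 175 168
[0.536 0.314 0.223] [207 175 129] 177 151
[0.537 0.281 0.209] [172 135  64] 178 166
[0.532 0.278 0.209] [190 151  68] 180 167
[0.53  0.276 0.207] [188 147  68] 181 168
[0.525 0.276 0.207] [187 146  66] 183 168
[0.519 0.28  0.208] [175 136  65] 185 166
[0.517 0.275 0.208] [189 148  67] 186 168
[0.506 0.308 0.224] [192 163 121] 189 153
[0.496 0.312 0.223] [161 137  99] 193 151
[0.482 0.309 0.221] [195 
[... 5102 characters left out ...]
.19 ] [166 137  99] 244 222
[0.466 0.313 0.193] [168 137  99] 244 227
[0.501 0.315 0.182] [155 130  92] 245 214
[0.485 0.315 0.186] [166 138  98] 245 220
[0.472 0.311 0.187] [168 140  99] 245 225
[0.498 0.316 0.18 ] [155 129  91] 246 215
[0.482 0.315 0.183] [171 140 100] 246 221
[0.469 0.313 0.185] [170 138 103] 246 226
[0.451 0.31  0.188] [167 137 102] 246 233
[0.462 0.311 0.182] [157 128  92] 247 229
medal top 116 [ 532.8 -104.9] [69.4 21.6] 9.88 z [0.1962 0.2059 0.211 ]
medal all 805 [ 533.1 -103.9] [108.  27.] 8.17 z [0.0659 0.1186 0.2082]
rack walls 231 [ 560.3 -155.6] [179.3 155.2] 8.61 z [0.0283 0.0319 0.0405]
plaque top 103 [ 547.8 -189.9] [108.5  18.8] 11.78 z [0.1014 0.1115 0.1229]
```

```bash
cat >> h.py <<'E'
def rel(targets,yaw=None):
    """world targets (m) -> tool-axis cm rows, and turn (deg) to world yaw of tool x"""
    o=ctrl.get_obs();R=o["orientation"];p=o["tcp_pos"]
    y0=np.degrees(np.arctan2(R[1,0],R[0,0]))
    print("t",round(o["t"],2),"p",np.round(p,4),"yaw",round(y0,2),"F",np.round(o["force"],2))
    for t in targets: print(np.round(t,3),"->",np.round((np.array(t)-p)@R*100,2),None if yaw is None else round(y0-yaw,1))
E
python3 - <<'E'
from h import *
rel([(.45,-.45,.32),(.62,-.1,.32),(.597,.32,.32)],7)
E
```

```text
t 1.1 p [ 0.2006 -0.6182  0.2313] yaw 17.98 F [-0.34 -0.88 -0.28]
[ 0.45 -0.45  0.32] -> [28.91 -8.31 -8.87] 11.0
[ 0.62 -0.1   0.32] -> [ 55.88 -36.35  -8.86] 11.0
[0.597 0.32  0.32 ] -> [ 66.66 -77.01  -8.86] 11.0
```

>>> drive_tool --motion '[[[3, -1, -9, 0, 0], [15, -4, -9, 5, 0], [29, -8, -9, 11, 0], [29, -8, -9, 11, 0], [29, -8, -9, 11, 0], [40, -20, -9, 11, 0], [45, -26, -9, 11, 0], [56, -36, -9, 11, 0], [56, -36, -9, 11, 0], [56, -36, -9, 11, 0], [56, -36, -9, 11, 0]]]'

```text
t: 2.48
tcp_pos: [0.603, -0.1384, 0.3215]
orientation: [[0.993, 0.121, 0.001], [0.121, -0.993, -0.0], [0.001, 0.0, -1.0]]
force: [1.3, -0.0, -0.0]
finger_gap: -0.003
grasp_force: 0.0
```

```bash
python3 - <<'E'
from h import *
rel([(.64,.1,.32),(.597,.32,.32)],7)
E
```

```text
t 2.48 p [ 0.603  -0.1384  0.3215] yaw 6.97 F [ 1.28 -0.   -0.05]
[0.64 0.1  0.32] -> [  6.57 -23.21   0.14] -0.0
[0.597 0.32  0.32 ] -> [  4.97 -45.57   0.13] -0.0
```

>>> drive_tool --motion '[[[5, -23, 0, 0, 0], [5, -23, 0, 0, 0], [5, -23, 0, 0, 0], [5, -23, 0, 0, 0], [4, -40, 0, 0, 0], [4, -40, 0, 0, 0], [4, -40, 0, 0, 0], [4, -40, 0, 0, 0], [4, -40, 0, 0, 0], [4, -40, 0, 0, 0], [4, -40, 0, 0, 0]]]'

```text
t: 3.85
tcp_pos: [0.5939, 0.2601, 0.3213]
orientation: [[0.993, 0.119, 0.0], [0.119, -0.993, -0.001], [0.0, 0.001, -1.0]]
force: [-0.2, -0.8, -0.1]
finger_gap: 0.002
grasp_force: 0.0
```

```bash
python3 - <<'E'
from h import *
im,d=ctrl.capture("top");save("top1",im)
iw,dw=ctrl.capture("wrist");save("wrist1",iw)
rel([(.597,.315,.32)],7)
c=ctrl.camera_params("wrist");print(np.round(c["K"],1),np.round(c["extrinsics"],3))
for r in ctrl.silhouettes("wrist","hook")[:2]: print(r["p"],r["at"],r["region"].sum())
cv2.imwrite("pics/w1z.png",cv2.resize(iw[:,:,::-1],(800,600)))
E
```

```text
t 3.95 p [0.5937 0.2608 0.3213] yaw 6.89 F [ 0.4   0.14 -0.  ]
[0.597 0.315 0.32 ] -> [ 0.98 -5.34  0.13] -0.1
[[297.3   0.  255.5]
 [  0.  297.3 191.2]
 [  0.    0.    1. ]] [[ 0.119 -0.952 -0.281  0.665]
 [-0.993 -0.114 -0.033  0.27 ]
 [-0.001  0.283 -0.959  0.465]
 [ 0.     0.     0.     1.   ]]
0.85 [200.1, 231.5] 1006
```

View pics/w1z.png

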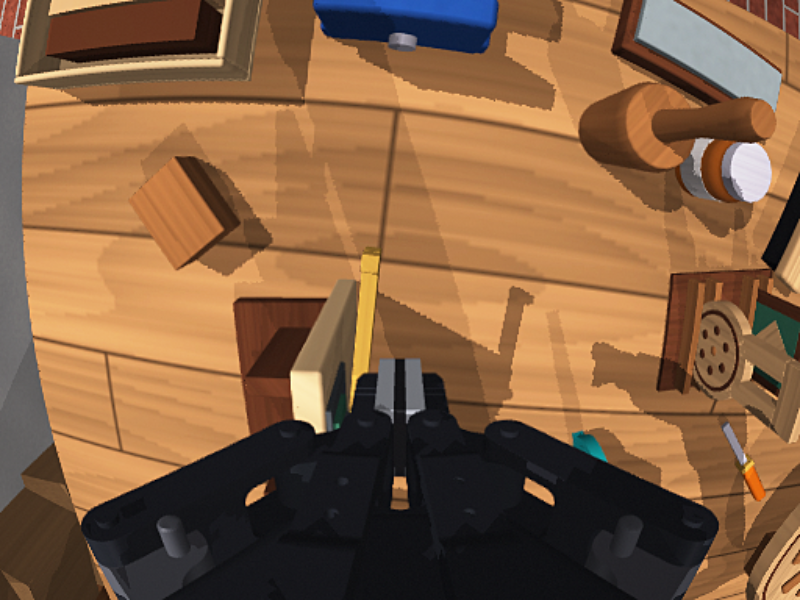

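The wrist view shows the brass hook from (370,255) at its upturned end, running down past the board's end at (320,350). The space behind it is free. I'll locate it with the fisheye depth.

```bash
cat >> h.py <<'E'
def wpts(d,mask,c=None):
    c=c or ctrl.camera_params("wrist");K=c["K"];T=c["extrinsics"]
    v,u=np.nonzero((d>0)&mask);a=np.c_[(u-K[0,2])/K[0,0],(v-K[1,2])/K[1,1]];r=np.linalg.norm(a,axis=1)
    z=d[v,u];s=(np.tan(r)/np.maximum(r,1e-9))[:,None]
    return np.c_[a*s*z[:,None],z]@T[:3,:3].T+T[:3,3],v,u
E
python3 - <<'E'
from h import *
iw,d=ctrl.capture("wrist");c=ctrl.camera_params("wrist")
m=ctrl.silhouettes("wrist","hook")[0]["region"]
P,v,u=wpts(d,m,c);C=iw[v,u].astype(int)
k=(C[:,0]>C[:,2]+60)&(P[:,2]>.18);P=P[k]
for x in np.arange(.54,.625,.01):
    q=P[abs(P[:,0]-x)<.005]
    if len(q)>3: print(round(x,3),len(q),np.round(np.percentile(q[:,1],[3,97]),4),np.round(np.percentile(q[:,2],[3,50,97]),4))
print("xmax",np.percentile(P[:,0],[0,1,99,100]))
# board front/end
P,v,u=wpts(d,np.ones_like(m),c)
k=(abs(P[:,0]-.5)<.08)&(abs(P[:,1]-.30)<.05)&(P[:,2]>.215)&(P[:,2]<.235)&(iw[v,u,2]>80)
r=cv2.minAreaRect((P[k][:,:2]*1000).astype(np.float32));print(r,np.round(np.percentile(P[k],[1,99],axis=0),3))
E
```

```text
0.54 68 [0.2752 0.2839] [0.2066 0.2078 0.209 ]
0.55 105 [0.2743 0.2838] [0.2067 0.2078 0.2092]
0.56 106 [0.2745 0.2838] [0.2067 0.2081 0.2092]
0.57 109 [0.2745 0.2838] [0.2069 0.2081 0.2092]
0.58 114 [0.2746 0.2839] [0.2068 0.208  0.2094]
0.59 114 [0.2748 0.2838] [0.2069 0.2081 0.2093]
0.6 101 [0.2745 0.2839] [0.2065 0.2081 0.2093]
0.61 117 [0.2748 0.2839] [0.2189 0.2201 0.2213]
0.62 70 [0.275 0.284] [0.1965 0.2107 0.2206]
xmax [0.5285759  0.53326929 0.61597439 0.61604554]
((524.59033203125, 306.8758239746094), (44.69818115234375, 24.541969299316406), 18.508207321166992) [[0.506 0.293 0.216]
 [0.546 0.318 0.228]]
```

>>> drive_tool --motion '[[[1, -5.5, 0, 0, 0], [1, -5.5, 5, 0, 0], [1, -5.5, 10, 0, 0], [1, -5.5, 14.2, 0, 0], [1, -5.5, 14.2, 0, 0], [1, -5.5, 14.2, 0, 0]]]'

```text
t: 4.85
tcp_pos: [0.5977, 0.3184, 0.1812]
orientation: [[0.993, 0.121, 0.003], [0.121, -0.993, 0.002], [0.003, -0.002, -1.0]]
force: [-0.9, 0.6, 1.3]
finger_gap: 0.0
grasp_force: 0.0
```

```bash
python3 - <<'E'
from h import *
rel([(.586,.2985,.178),(.5886,.2769,.178),(.5854,.254,.178),(.5759,.2317,.178),(.5599,.212,.178),(.5459,.2013,.178),(.5348,.1956,.178)],7)
E
```

```text
t 4.85 p [0.5977 0.3184 0.1812] yaw 6.98 F [-0.91  0.61  1.31]
[0.586 0.298 0.178] -> [-1.41  1.83  0.31] -0.0
[0.589 0.277 0.178] -> [-1.41  4.    0.31] -0.0
[0.585 0.254 0.178] -> [-2.01  6.24  0.31] -0.0
[0.576 0.232 0.178] -> [-3.22  8.34  0.3 ] -0.0
[0.56  0.212 0.178] -> [-5.05 10.1   0.29] -0.0
[0.546 0.201 0.178] -> [-6.57 10.99  0.28] -0.0
[0.535 0.196 0.178] -> [-7.74 11.42  0.28] -0.0
```

>>> drive_tool --motion '[[[-0.7, 0.8, 0, 0, 0], [-1.2, 1.3, 0, 0, 0], [-1.4, 1.8, 0, 0, 0], [-1.4, 2.4, 0, 0, 0], [-1.4, 3.2, 0, 0, 0], [-1.4, 4.0, 0, 0, 0], [-1.6, 4.8, 0, 0, 0], [-1.8, 5.5, 0, 0, 0], [-2.0, 6.2, 0, 0, 0], [-2.4, 6.9, 0, 0, 0], [-2.8, 7.6, 0, 0, 0], [-3.2, 8.3, 0, 0, 0]]]'

```text
t: 6.35
tcp_pos: [0.575, 0.2308, 0.1793]
orientation: [[0.993, 0.121, 0.001], [0.121, -0.993, 0.0], [0.001, 0.0, -1.0]]
force: [-0.4, 4.4, 0.4]
finger_gap: 0.001
grasp_force: 1.4
```

```bash
python3 - <<'E'
from h import *
iw,d=ctrl.capture("wrist");c=ctrl.camera_params("wrist")
save("wrist2",iw)
rel([(.5759,.2317,.181),(.5599,.212,.181),(.5459,.2013,.181),(.5348,.1956,.181)],7)
P,v,u=wpts(d,np.ones(d.shape,bool),c);C=iw[v,u].astype(int)
k=(C[:,0]>C[:,2]+70)&(P[:,2]>.200)&(P[:,2]<.214)&(abs(P[:,0]-.55)<.1)&(abs(P[:,1]-.22)<.06)
Q=P[k];print(len(Q),cv2.minAreaRect((Q[:,:2]*1000).astype(np.float32)))
E
```

```text
t 6.4 p [0.5747 0.2292 0.1794] yaw 6.9 F [ 0.06  1.91 -0.63]
[0.576 0.232 0.181] -> [ 0.15 -0.23 -0.16] -0.1
[0.56  0.212 0.181] -> [-1.68  1.53 -0.16] -0.1
[0.546 0.201 0.181] -> [-3.2   2.42 -0.16] -0.1
[0.535 0.196 0.181] -> [-4.37  2.86 -0.16] -0.1
548 ((565.73046875, 214.15150451660156), (10.373727798461914, 52.75957489013672), 47.8580436706543)
```

>>> drive_tool --motion '[[[-0.6, 0.5, 0, 0, 0], [-1.1, 1.0, 0, 0, 0], [-1.7, 1.5, 0, 0, 0], [-2.2, 1.8, 0, 0, 0], [-2.7, 2.1, 0, 0, 0], [-3.2, 2.4, 0, 0, 0], [-3.5, 2.5, 0, 0, 0], [-3.8, 2.6, 0, 0, 0], [-3.8, 2.6, 0, 0, 0]]]'

```text
t: 7.52
tcp_pos: [0.5402, 0.2005, 0.1792]
orientation: [[0.993, 0.121, -0.0], [0.121, -0.993, -0.001], [-0.0, 0.001, -1.0]]
force: [2.2, 2.5, -0.6]
finger_gap: 0.001
grasp_force: 1.0
```

```bash
cat >> h.py <<'E'
def hookline(n):
    iw,d=ctrl.capture("wrist");c=ctrl.camera_params("wrist");save(n,iw)
    P,v,u=wpts(d,np.ones(d.shape,bool),c);C=iw[v,u].astype(int)
    k=(C[:,0]>C[:,2]+70)&(P[:,2]>.200)&(P[:,2]<.225)&(abs(P[:,0]-.53)<.08)&(abs(P[:,1]-.20)<.07)
    Q=P[k];print(len(Q),cv2.minAreaRect((Q[:,:2]*1000).astype(np.float32)),np.round(np.percentile(Q,[1,50,99],axis=0),4).tolist())
    return iw
E
python3 - <<'E'
from h import *
rel([(.5348,.1956,.181),(.523,.1915,.181)],7)
hookline("wrist3")
E
```

```text
t 7.53 p [0.5402 0.2005 0.1792] yaw 6.97 F [ 2.21  2.53 -0.62]
[0.535 0.196 0.181] -> [-0.59  0.42 -0.18] -0.0
[0.523 0.192 0.181] -> [-1.81  0.69 -0.18] -0.0
186 ((519.0703125, 210.8692169189453), (9.995716094970703, 81.47177124023438), 20.10902214050293) [[0.5025, 0.1746, 0.2002], [0.5093, 0.2408, 0.208], [0.5371, 0.2474, 0.209]]
```

>>> drive_tool --motion '[[[-0.3, 0.1, 0, 0, 0], [-0.6, 0.2, 0, 0, 0], [-0.9, 0.3, 0, 0, 0], [-1.1, 0.3, 0, 0, 0], [-1.1, 0.3, 0, 0, 0]]]'

```text
t: 8.2
tcp_pos: [0.5296, 0.1962, 0.1792]
orientation: [[0.993, 0.121, -0.0], [0.121, -0.993, -0.001], [-0.0, 0.0, -1.0]]
force: [2.2, 2.3, -0.6]
finger_gap: 0.0
grasp_force: 1.1
```

```bash
python3 - <<'E'
from h import *
rel([(.523,.1915,.181)],7)
hookline("wrist4")
E
```

```text
t 8.2 p [0.5296 0.1962 0.1792] yaw 6.98 F [ 2.23  2.29 -0.59]
[0.523 0.192 0.181] -> [-0.71  0.39 -0.18] -0.0
303 ((504.81494140625, 231.14364624023438), (8.647541999816895, 77.93009948730469), 3.6107258796691895) [[0.4994, 0.193, 0.2001], [0.5041, 0.2636, 0.2056], [0.5106, 0.2699, 0.209]]
```

>>> drive_tool --motion '[[[-0.2, 0, 0, 0, 0], [-0.4, 0, 0, 0, 0], [-0.4, 0, 0, 0, 0]]]'

```text
t: 8.62
tcp_pos: [0.5257, 0.1954, 0.1792]
orientation: [[0.993, 0.121, -0.0], [0.121, -0.993, -0.001], [-0.0, 0.001, -1.0]]
force: [2.4, 1.2, 0.4]
finger_gap: -0.001
grasp_force: 1.2
```

>>> drive_tool --motion '[[[-0.1, 0, 0, 0, 0], [-0.2, 0, 0, 0, 0], [-0.2, 0, 0, 0, 0]]]'

```text
t: 9.0
tcp_pos: [0.5239, 0.1951, 0.1792]
orientation: [[0.993, 0.121, -0.0], [0.121, -0.993, -0.001], [-0.0, 0.001, -1.0]]
force: [2.5, -0.8, -0.4]
finger_gap: 0.0
grasp_force: 1.3
```

>>> drive_tool --motion '[[[-0.1, 0, 0, 0, 0], [-0.2, 0, 0, 0, 0], [-0.2, 0, 0, 0, 0]]]'

```text
t: 9.38
tcp_pos: [0.5219, 0.1951, 0.1792]
orientation: [[0.993, 0.121, 0.0], [0.121, -0.993, -0.001], [-0.0, 0.001, -1.0]]
force: [3.2, -2.1, -0.0]
finger_gap: 0.001
grasp_force: 1.5
```

>>> drive_tool --motion '[[[-0.1, 0, 0, 0, 0], [-0.1, 0, 0, 0, 0]]]'

```text
t: 9.62
tcp_pos: [0.5208, 0.1953, 0.1792]
orientation: [[0.993, 0.121, 0.0], [0.121, -0.993, -0.0], [0.0, 0.0, -1.0]]
force: [3.2, -3.0, -0.0]
finger_gap: -0.0
grasp_force: 1.6
```

>>> drive_tool --motion '[[[-0.1, 0, 0, 0, 0], [-0.1, 0, 0, 0, 0]]]'

```text
t: 9.88
tcp_pos: [0.5205, 0.1953, 0.1793]
orientation: [[0.993, 0.121, 0.002], [0.121, -0.993, 0.0], [0.002, 0.0, -1.0]]
force: [4.6, -2.6, -1.1]
finger_gap: -0.0
grasp_force: 2.2
```

```bash
python3 - <<'E'
from h import *
rel([(.523,.1915,.181)],7)
im,d=ctrl.capture("top");P,v,u=pts("top",d);C=im[v,u].astype(int)
k=(C[:,0]>C[:,2]+60)&(P[:,2]>.195)&(P[:,2]<.225)&(abs(P[:,0]-.53)<.08)&(abs(P[:,1]-.20)<.07)
print(k.sum(),cv2.minAreaRect((P[k][:,:2]*1000).astype(np.float32)),np.round(np.percentile(P[k],[1,50,99],axis=0),4).tolist())
save("top2",im);a=cv2.resize(im[100:260,120:300,::-1],(675,600));iw=hookline("w5")
cv2.imwrite("pics/c2.png",np.hstack([cv2.resize(a,(400,356)),cv2.resize(iw[100:370,100:400,::-1],(396,356))]))
E
```

```text
t 9.88 p [0.5205 0.1953 0.1793] yaw 6.97 F [ 4.56 -2.56 -1.15]
[0.523 0.192 0.181] -> [ 0.2   0.4  -0.17] -0.0Traceback (most recent call last):
  File "<stdin>", line 5, in <module>
    return _quantile_unchecked(
        a, q, axis, out, overwrite_input, method, keepdims, weights)
    return _ureduce(a,
                    func=_quantile_ureduce_func,
    ...<5 lines>...
                    overwrite_input=overwrite_input,
                    method=method)
    r = func(a, **kwargs)
    result = _quantile(arr,
                       quantiles=q,
    ...<2 lines>...
                       out=out,
                       weights=wgt)
    slices_having_nans = np.isnan(arr[-1, ...])
                                  ~~~^^^^^^^^^
IndexError: index -1 is out of bounds for axis 0 with size 0
```

>>> drive_tool --motion '[[[-0.1, 0, 0, 0, 0], [-0.1, 0, 0, 0, 0]]]'

```text
t: 10.18
tcp_pos: [0.5202, 0.1952, 0.1795]
orientation: [[0.993, 0.121, 0.003], [0.121, -0.993, 0.001], [0.003, -0.0, -1.0]]
force: [6.1, -3.1, -1.0]
finger_gap: 0.002
grasp_force: 2.7
```

>>> drive_tool --motion '[[[-0.1, 0, 0, 0, 0], [-0.1, 0, 0, 0, 0]]]'

```text
t: 10.42
tcp_pos: [0.5199, 0.1952, 0.1796]
orientation: [[0.993, 0.121, 0.005], [0.121, -0.993, 0.001], [0.005, -0.0, -1.0]]
force: [6.4, -2.3, -1.9]
finger_gap: -0.007
grasp_force: 3.3
```

At the stop, with force rising steeply to 6–7 N. Backing off and looking.

>>> drive_tool --motion '[[[1, 0, 0, 0, 0], [3, 0, 0, 0, 0], [4, 0, 0, 0, 0], [4, 0, -5, 0, 0], [4, 0, -10, 0, 0], [4, 0, -13, 0, 0], [4, 2, -13, 0, 0], [4, 2, -13, 0, 0]]]'

```text
t: 11.42
tcp_pos: [0.5594, 0.1773, 0.3079]
orientation: [[0.993, 0.118, -0.003], [0.118, -0.993, -0.002], [-0.003, 0.002, -1.0]]
force: [-1.1, -0.7, -0.1]
finger_gap: 0.005
grasp_force: 0.0
```

```bash
python3 - <<'E'
from h import *
rel([(.530,-.106,.3)],10)
iw,d=ctrl.capture("wrist");c=ctrl.camera_params("wrist");m=ctrl.silhouettes("wrist","hook")
cv2.imwrite("pics/w6.png",cv2.resize(iw[:,:,::-1],(800,600)))
print([(r["p"],np.round(r["at"]),r["region"].sum()) for r in m])
P,v,u=wpts(d,np.ones(d.shape,bool),c);C=iw[v,u].astype(int)
k=(C[:,0]>C[:,2]+60)&(P[:,2]>.203)&(P[:,2]<.224)&(abs(P[:,0]-.52)<.06)&(abs(P[:,1]-.21)<.07)
Q=P[k];print(len(Q),cv2.minAreaRect((Q[:,:2]*1000).astype(np.float32)))
for y in np.arange(.15,.28,.01):
    q=Q[abs(Q[:,1]-y)<.005]
    if len(q)>3: print(round(y,3),len(q),np.round(np.percentile(q[:,0],[3,97]),4),np.round(np.median(q[:,2]),4))
k=(P[:,2]>.218)&(P[:,2]<.232)&(abs(P[:,0]-.48)<.08)&(abs(P[:,1]-.30)<.04)&(C.min(1)>80)
Q=P[k];
for x in np.arange(.42,.55,.01):
    q=Q[abs(Q[:,0]-x)<.005]
    if len(q)>3: print("b",round(x,3),len(q),np.round(np.percentile(q[:,1],[3,97]),4))
E
```

```text
t 11.43 p [0.5594 0.1773 0.3079] yaw 6.77 F [-1.13 -0.7  -0.12]
[ 0.53  -0.106  0.3  ] -> [-6.25 27.79  0.86] -3.2
[(0.63, array([239., 182.]), np.int64(1573)), (0.18, array([173., 414.]), np.int64(3083))]
894 ((501.5690002441406, 229.87179565429688), (11.252699851989746, 87.97042083740234), 6.3272881507873535)
0.19 10 [0.5102 0.5114] 0.2043
0.2 95 [0.4994 0.5103] 0.2074
0.21 130 [0.4986 0.5093] 0.2077
0.22 123 [0.4979 0.5079] 0.2076
0.23 110 [0.4971 0.5066] 0.2076
0.24 124 [0.4962 0.5056] 0.2077
0.25 112 [0.4951 0.5046] 0.2075
0.26 106 [0.4942 0.503 ] 0.2077
0.27 84 [0.4929 0.5022] 0.2076
b 0.44 64 [0.2937 0.3082]
b 0.45 136 [0.2913 0.309 ]
b 0.46 144 [0.2927 0.31  ]
b 0.47 165 [0.2914 0.3116]
b 0.48 175 [0.2914 0.3126]
b 0.49 190 [0.2924 0.3138]
b 0.5 195 [0.2935 0.3147]
b 0.51 206 [0.2949 0.3158]
b 0.52 204 [0.2966 0.3171]
b 0.53 195 [0.3002 0.3185]
b 0.54 219 [0.3015 0.3187]
b 0.55 10 [0.3033 0.309 ]
```

View pics/w6.png

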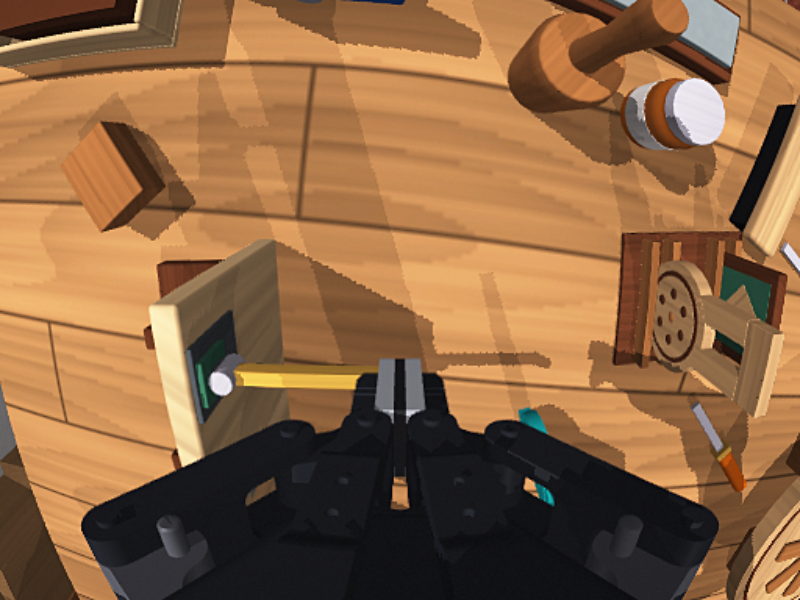

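>>> drive_tool --motion '[[[-2, 9, 0, -1, 4], [-4, 18, 0, -2, 4], [-6.2, 27.8, 0, -3.2, 4], [-6.2, 27.8, 0, -3.2, 4], [-6.2, 27.8, 0, -3.2, 4], [-6.2, 27.8, 0, -3.2, 4], [-6.2, 27.8, 0, -3.2, 4], [-6.2, 27.8, 0, -3.2, 4]]]'

```text
t: 12.52
tcp_pos: [0.5324, -0.1008, 0.3087]
orientation: [[0.984, 0.181, -0.001], [0.181, -0.984, 0.002], [-0.0, -0.002, -1.0]]
force: [-1.1, -0.2, 0.6]
finger_gap: 0.471
grasp_force: 0.0
```

```bash
python3 - <<'E'
from h import *
rel([(.530,-.106,.181)],10)
iw,d=ctrl.capture("wrist");c=ctrl.camera_params("wrist")
cv2.imwrite("pics/w7.png",cv2.resize(iw[:,:,::-1],(800,600)))
m=ctrl.silhouettes("wrist","medallion")
print([(r["p"],np.round(r["at"]),r["region"].sum()) for r in m])
P,v,u=wpts(d,np.ones(d.shape,bool),c)
k=(P[:,2]>.203)&(P[:,2]<.22)&(abs(P[:,0]-.53)<.07)&(abs(P[:,1]+.106)<.04)
Q=P[k];print(len(Q),cv2.minAreaRect((Q[:,:2]*1000).astype(np.float32)),np.median(Q[:,2]))
it,dt=ctrl.capture("top");P,v,u=pts("top",dt)
E
```

```text
t 12.53 p [ 0.5324 -0.1008  0.3087] yaw 10.41 F [-1.13 -0.18  0.65]
[ 0.53  -0.106  0.181] -> [-0.33  0.49 12.77] 0.4
[(0.84, array([291.,  36.]), np.int64(3145)), (0.81, array([177., 261.]), np.int64(1788)), (0.61, array([254., 162.]), np.int64(1579))]
1312 ((532.4779052734375, -107.23139953613281), (69.1614761352539, 13.80851936340332), 10.321513175964355) 0.21140998573715697
```

View pics/w7.png

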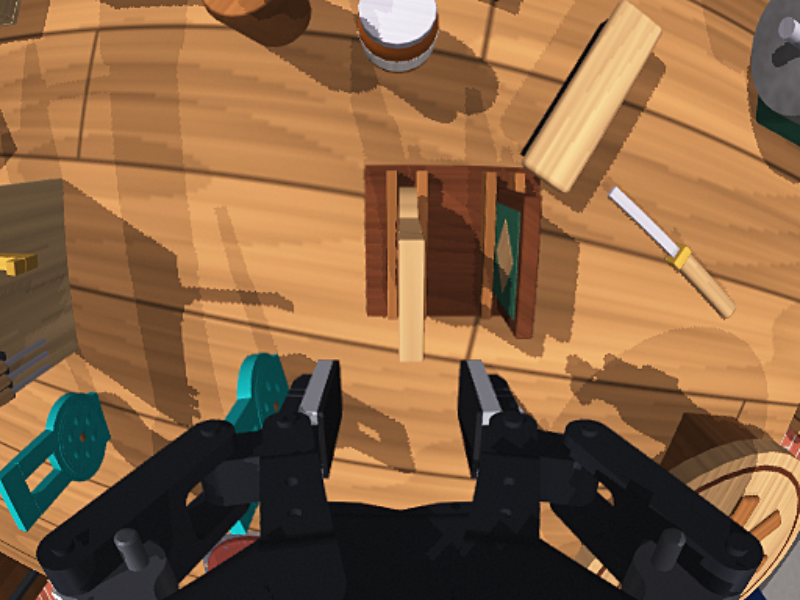

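The pale oak medallion stands in the rack at (411,270) next to the green plaque. The turquoise pair stands off to the left at (265,390) and (60,450). Confirmed, so I'll descend and grip.

>>> drive_tool --motion '[[[-0.1, 0.6, 3, 0, 4], [-0.1, 0.6, 7, 0, 4], [-0.1, 0.6, 10, 0, 4], [-0.1, 0.6, 12.7, 0, 4], [-0.1, 0.6, 12.7, 0, 4], [-0.1, 0.6, 12.7, 0, 4]]]' --force 40

```text
t: 13.42
tcp_pos: [0.5332, -0.1092, 0.1832]
orientation: [[0.984, 0.177, 0.002], [0.177, -0.984, -0.0], [0.002, 0.001, -1.0]]
force: [0.8, -0.4, 0.6]
finger_gap: 0.466
grasp_force: 0.0
```

>>> drive_tool --motion '[[[0, 0, 0, 0, 2.4], [0, 0, 0, 0, 1], [0, 0, 0, 0, 0.5], [0, 0, 0, 0, 0.5], [0, 0, 0, 0, 0.5], [0, 0, 0, 0, 0.5]]]'

```text
t: 14.18
tcp_pos: [0.5332, -0.1092, 0.1835]
orientation: [[0.984, 0.177, 0.003], [0.177, -0.984, 0.0], [0.003, 0.0, -1.0]]
force: [-0.1, 0.1, 6.7]
finger_gap: 0.154
grasp_force: 40.1
```

>>> drive_tool --motion '[[[0, 0, -1, 0, 0.5], [0, 0, -3, 0, 0.5], [0, 0, -6, 0, 0.5], [0, 0, -9, 0, 0.5], [0, 0, -11.7, 0, 0.5], [0, 0, -11.7, 0, 0.5], [0, 0, -11.7, 0, 0.5]]]'

```text
t: 15.05
tcp_pos: [0.5313, -0.1094, 0.2978]
orientation: [[0.984, 0.177, -0.003], [0.177, -0.984, 0.0], [-0.003, -0.001, -1.0]]
force: [-0.2, 0.8, -0.8]
finger_gap: 0.157
grasp_force: 39.0
```

```bash
python3 - <<'E'
from h import *
o=ctrl.get_obs();print(o["finger_gap"],o["grasp_force"])
rel([(.514,.115,.30),(.514,.115,.24)],6.3)
E
```

```text
0.15669644085906362 39.01986479759216
t 15.05 p [ 0.5313 -0.1094  0.2978] yaw 10.17 F [-0.16  0.78 -0.78]
[0.514 0.115 0.3  ] -> [  2.26 -22.39  -0.21] 3.9
[0.514 0.115 0.24 ] -> [  2.28 -22.38   5.79] 3.9
```

>>> drive_tool --motion '[[[0.3, -3, 0, 1, 0.5], [0.8, -7, 0, 2, 0.5], [1.2, -11, 0, 3, 0.5], [1.6, -15, 0, 3.9, 0.5], [2, -19, 0, 3.9, 0.5], [2.2, -22.4, 0, 3.9, 0.5], [2.2, -22.4, 0, 3.9, 0.5], [2.2, -22.4, 0, 3.9, 0.5], [2.2, -22.4, 0, 3.9, 0.5]]]'

```text
t: 16.18
tcp_pos: [0.5144, 0.1131, 0.2986]
orientation: [[0.994, 0.107, -0.001], [0.107, -0.994, -0.001], [-0.001, 0.001, -1.0]]
force: [0.6, -0.2, -0.7]
finger_gap: 0.158
grasp_force: 39.2
```

```bash
python3 - <<'E'
from h import *
rel([(.514,.115,.24)],6.3)
it,d=ctrl.capture("top");P,v,u=pts("top",d);C=it[v,u].astype(int)
iw,dw=ctrl.capture("wrist");iss,ds=ctrl.capture("side")
k=(C[:,0]>C[:,2]+60)&(P[:,2]>.195)&(P[:,2]<.225)&(abs(P[:,0]-.51)<.04)&(P[:,1]>.15)&(P[:,1]<.27)
Q=P[k];print("hook",len(Q),np.round(np.percentile(Q,[2,50,98],axis=0),4).tolist())
W,v,u=wpts(dw,np.ones(dw.shape,bool));C=iw[v,u].astype(int)
k=(C[:,0]>C[:,2]+25)&(C[:,0]>120)&(W[:,2]>.08)&(W[:,2]<.35)&(abs(W[:,0]-.52)<.08)&(abs(W[:,1]-.115)<.03)
Q=W[k];print("med",len(Q),cv2.minAreaRect((Q[:,:2]*1000).astype(np.float32)),np.round(np.percentile(Q,[2,50,98],axis=0),4).tolist())
cv2.imwrite("pics/c8.png",np.hstack([cv2.resize(iss[130:310,130:330,::-1],(400,360)),cv2.resize(iw[60:384,80:440,::-1],(400,360))]))
E
```

```text
t 16.18 p [0.5144 0.1131 0.2986] yaw 6.12 F [ 0.64 -0.15 -0.69]
[0.514 0.115 0.24 ] -> [-0.01 -0.2   5.86] -0.2
hook 157 [[0.4919, 0.1809, 0.2018], [0.5, 0.2262, 0.2071], [0.5093, 0.2669, 0.2105]]
med 5450 ((525.4983520507812, 116.10652160644531), (43.31853485107422, 85.7157974243164), 76.8844985961914) [[0.4843, 0.1063, 0.2009], [0.5338, 0.1158, 0.3266], [0.5648, 0.1246, 0.328]]
```

View pics/c8.png

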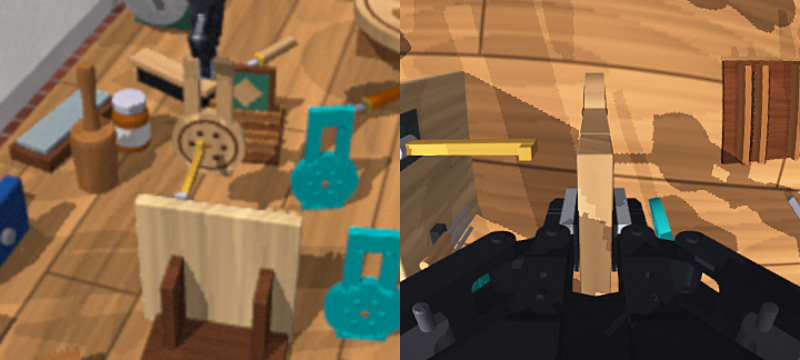

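Side view: the medallion is held upright with its slot open toward the hook end. Wrist view: the hook points straight at it from the left. Alignment is good, so I'll lower to threading height and pass it over.

>>> drive_tool --motion '[[[0, 0, 2, 0, 0.5], [0, 0, 4, 0, 0.5], [0, 0, 5.9, 0, 0.5], [0, 0, 5.9, 0, 0.5], [0, 0, 5.9, 0, 0.5], [0, -1.5, 5.9, 0, 0.5], [0, -2.7, 5.9, 0, 0.5], [0, -3.5, 5.9, 0, 0.5], [0, -3.5, 5.9, 0, 0.5]]]'

```text
t: 17.45
tcp_pos: [0.5103, 0.1511, 0.2403]
orientation: [[0.994, 0.112, 0.0], [0.112, -0.994, 0.001], [0.0, -0.001, -1.0]]
force: [-0.7, -0.3, -2.0]
finger_gap: 0.151
grasp_force: 39.3
```

```bash
python3 - <<'E'
from h import *
rel([(.5043,.2074,.24)],6.3)
iw,dw=ctrl.capture("wrist");iss,ds=ctrl.capture("side")
cv2.imwrite("pics/c9.png",np.hstack([cv2.resize(iss[140:260,160:280,::-1],(400,400),interpolation=2),cv2.resize(iw[60:360,80:380,::-1],(400,400))]))
E
```

```text
t 17.45 p [0.5103 0.1511 0.2403] yaw 6.42 F [-0.7  -0.28 -2.  ]
[0.504 0.207 0.24 ] -> [ 0.04 -5.66  0.03] 0.1
```

View pics/c9.png

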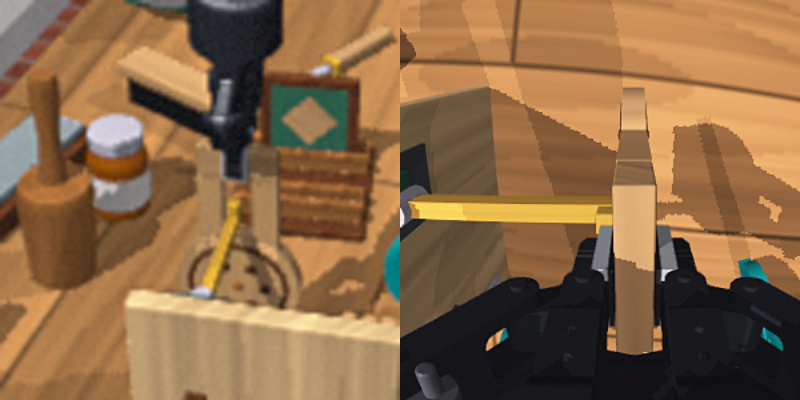

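The side crop shows the hook end at (237,205) entering mid-slot. Continuing along the hook, then lowering.

>>> drive_tool --motion '[[[0, -1, 0, 0, 0.5], [0, -2, 0, 0, 0.5], [0, -3, 0, 0, 0.5], [0, -4, 0, 0, 0.5], [0, -5, 0, 0, 0.5], [0, -5.7, 0, 0, 0.5], [0, -5.7, 0, 0, 0.5], [0, -5.7, 0, 0, 0.5]]]'

```text
t: 18.55
tcp_pos: [0.5044, 0.2059, 0.2401]
orientation: [[0.994, 0.109, 0.0], [0.109, -0.994, -0.001], [-0.0, 0.001, -1.0]]
force: [-0.6, 0.1, -1.5]
finger_gap: 0.156
grasp_force: 39.3
```

>>> drive_tool --motion '[[[0, 0, 0.6, 0, 0.5], [0, 0, 1.2, 0, 0.5], [0, 0, 1.8, 0, 0.5], [0, 0, 2.2, 0, 0.5], [0, 0, 2.2, 0, 0.5]]]'

```text
t: 19.18
tcp_pos: [0.504, 0.2063, 0.2177]
orientation: [[0.994, 0.109, -0.001], [0.109, -0.994, -0.0], [-0.001, 0.0, -1.0]]
force: [0.4, 0.4, -1.4]
finger_gap: 0.156
grasp_force: 39.2
```

>>> drive_tool --motion '[[[0, 0, 0.2, 0, 0.5], [0, 0, 0.2, 0, 0.5], [0, 0, 0.2, 0, 0.5]]]'

```text
t: 19.55
tcp_pos: [0.5044, 0.2065, 0.2163]
orientation: [[0.994, 0.109, 0.0], [0.109, -0.994, 0.0], [0.0, -0.0, -1.0]]
force: [0.5, -0.7, -1.0]
finger_gap: 0.155
grasp_force: 39.2
```

>>> drive_tool --motion '[[[0, 0, 0.2, 0, 0.5], [0, 0, 0.2, 0, 0.5], [0, 0, 0.2, 0, 0.5]]]'

```text
t: 19.92
tcp_pos: [0.5043, 0.2064, 0.2141]
orientation: [[0.994, 0.109, -0.0], [0.109, -0.994, 0.0], [-0.0, -0.0, -1.0]]
force: [-0.3, -0.0, -2.1]
finger_gap: 0.156
grasp_force: 39.2
```

>>> drive_tool --motion '[[[0, 0, 0.1, 0, 0.5], [0, 0, 0.1, 0, 0.5]]]'

```text
t: 20.18
tcp_pos: [0.5042, 0.2064, 0.2131]
orientation: [[0.994, 0.109, -0.0], [0.109, -0.994, -0.0], [-0.0, -0.0, -1.0]]
force: [1.1, -0.5, -1.4]
finger_gap: 0.157
grasp_force: 39.2
```

>>> drive_tool --motion '[[[0, 0, 0.1, 0, 0.5], [0, 0, 0.1, 0, 0.5]]]'

```text
t: 20.42
tcp_pos: [0.5042, 0.2064, 0.2121]
orientation: [[0.994, 0.109, -0.0], [0.109, -0.994, -0.0], [-0.0, -0.0, -1.0]]
force: [-0.8, -0.7, -1.6]
finger_gap: 0.152
grasp_force: 39.2
```

>>> drive_tool --motion '[[[0, 0, 0.1, 0, 0.5], [0, 0, 0.1, 0, 0.5]]]'

```text
t: 20.68
tcp_pos: [0.5044, 0.2064, 0.2115]
orientation: [[0.994, 0.109, 0.0], [0.109, -0.994, 0.0], [0.0, -0.0, -1.0]]
force: [0.6, -0.6, 0.6]
finger_gap: 0.162
grasp_force: 39.5
```

>>> drive_tool --motion '[[[0, 0, 0.05, 0, 0.5], [0, 0, 0.05, 0, 0.5]]]'

```text
t: 20.92
tcp_pos: [0.5045, 0.2064, 0.2111]
orientation: [[0.994, 0.109, 0.001], [0.109, -0.994, 0.0], [0.001, -0.0, -1.0]]
force: [-1.0, -1.2, 3.7]
finger_gap: 0.16
grasp_force: 39.7
```

The hook carries it. Easing the grip, then opening slightly.

>>> drive_tool --motion '[[[0, 0, 0, 0, 1.2], [0, 0, 0, 0, 1.4], [0, 0, 0, 0, 1.6], [0, 0, 0, 0, 1.8], [0, 0, 0, 0, 2.0], [0, 0, 0, 0, 2.2], [0, 0, 0, 0, 2.4], [0, 0, 0, 0, 2.4], [0, 0, 0, 0, 2.4]]]' --force 20

```text
t: 22.05
tcp_pos: [0.5043, 0.2064, 0.2107]
orientation: [[0.994, 0.109, 0.0], [0.109, -0.994, 0.0], [0.0, -0.0, -1.0]]
force: [-0.6, 0.4, 1.0]
finger_gap: 0.282
grasp_force: 0.0
```

```bash
python3 - <<'E'
from h import *
o=ctrl.get_obs();print(o["finger_gap"],o["force"],o["tcp_pos"])
iw,dw=ctrl.capture("wrist");iss,ds=ctrl.capture("side")
W,v,u=wpts(dw,np.ones(dw.shape,bool))
k=(W[:,2]>.234)&(W[:,2]<.245)&(abs(W[:,0]-.51)<.06)&(abs(W[:,1]-.206)<.03)&(iw[v,u].min(1)>70)
Q=W[k];print("med",len(Q),cv2.minAreaRect((Q[:,:2]*1000).astype(np.float32)),np.round(np.median(Q,0),4))
cv2.imwrite("pics/c10.png",np.hstack([cv2.resize(iss[140:260,140:260,::-1],(400,400),interpolation=2),cv2.resize(iw[60:360,80:380,::-1],(400,400))]))
E
```

```text
0.28214894362211196 [-0.62912448  0.35461914  1.03755295] [0.50428951 0.20644099 0.21071408]
med 2937 ((505.77618408203125, 207.01942443847656), (41.16832733154297, 64.2465591430664), 69.36519622802734) [0.5188 0.2088 0.2395]
```

View pics/c10.png

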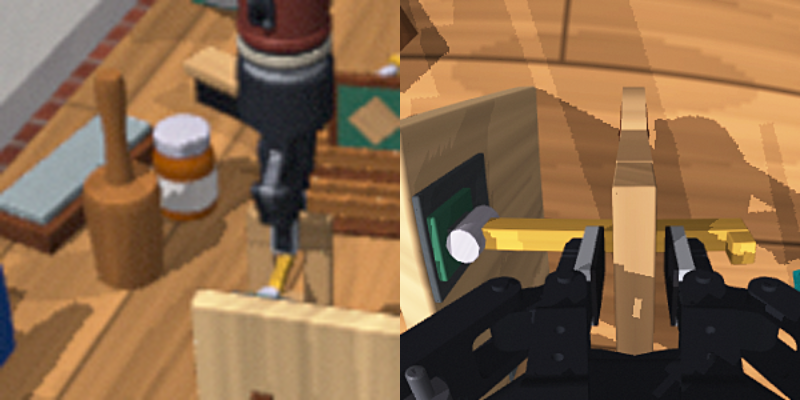

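Wrist crop: the medallion (635,270) hangs over the hook, inside the upturned end (740,245), and both fingers are clear of it. I'll lift straight up.

>>> drive_tool --motion '[[[0, 0, -0.5, 0, 2.4], [0, 0, -1.5, 0, 2.4], [0, 0, -3, 0, 2.4], [0, 0, -5, 0, 2.4], [0, 0, -8, 0, 2.4], [0, 0, -11, 0, 2.4], [0, 0, -14, 0, 2.4], [0, 0, -14, 0, 2.4], [0, 0, -14, 0, 2.4]]]'

```text
t: 23.28
tcp_pos: [0.5039, 0.2062, 0.3506]
orientation: [[0.994, 0.109, -0.0], [0.109, -0.994, -0.0], [-0.0, 0.0, -1.0]]
force: [0.2, -0.1, 0.2]
finger_gap: 0.284
grasp_force: 0.0
```

```bash
python3 - <<'E'
from h import *
rel([],0)
for i in range(2):
    iw,dw=ctrl.capture("wrist");W,v,u=wpts(dw,np.ones(dw.shape,bool))
    for z0,z1 in((.234,.243),):
        k=(W[:,2]>z0)&(W[:,2]<z1)&(abs(W[:,0]-.505)<.06)&(abs(W[:,1]-.206)<.03)&(iw[v,u].min(1)>70)
        Q=W[k];print("med",len(Q),cv2.minAreaRect((Q[:,:2]*1000).astype(np.float32)),np.median(Q[:,2]))
    C=iw[v,u].astype(int)
    k=(C[:,0]>C[:,2]+60)&(W[:,2]>.203)&(W[:,2]<.212)&(abs(W[:,0]-.505)<.03)&(W[:,1]>.22)&(W[:,1]<.27)
    k2=(C[:,0]>C[:,2]+60)&(W[:,2]>.216)&(W[:,2]<.224)&(abs(W[:,0]-.505)<.03)&(W[:,1]>.15)&(W[:,1]<.18)
    print("arm",k.sum(),np.median(W[k],0),"tip",k2.sum(),np.median(W[k2],0) if k2.any() else "")
    iss,_=ctrl.capture("side");[ctrl.capture("top") for _ in range(8)]
cv2.imwrite("pics/c11.png",np.hstack([cv2.resize(iss[140:320,140:320,::-1],(400,400),interpolation=2),cv2.resize(iw[60:360,80:380,::-1],(400,400))]))
E
```

```text
t 23.27 p [0.5039 0.2062 0.3506] yaw 6.28 F [ 0.22 -0.12  0.16]
med 1122 ((503.509521484375, 206.63294982910156), (69.26673126220703, 13.027542114257812), 5.821195602416992) 0.2389201684999609
arm 514 [0.49989059 0.24448398 0.20744634] tip 104 [0.50907242 0.16449548 0.21928586]
med 1143 ((503.56549072265625, 206.70639038085938), (70.1256103515625, 13.471735954284668), 5.829077243804932) 0.23960625961779308
arm 503 [0.50063152 0.24484657 0.20806586] tip 102 [0.5094395  0.16478577 0.21978625]
```

View pics/c11.png

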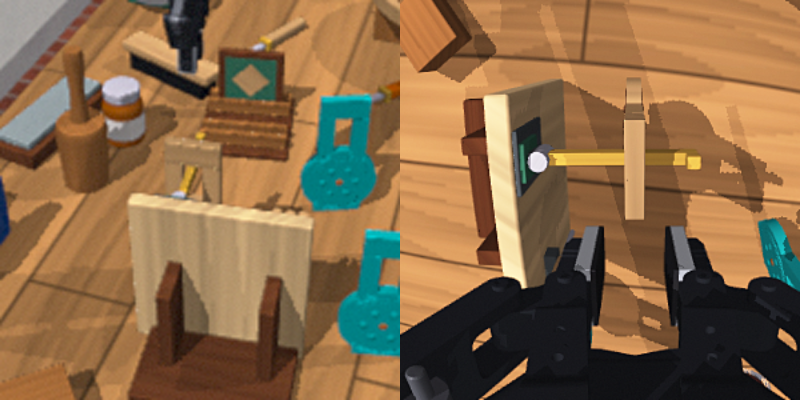

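The medallion hangs upright and still on the fully opened hook, between the board and the upturned end. The hook runs at 6.4° and the board normal at 6.5°.

```bash
python3 -c "
from rig import ctrl;print(ctrl.close_job())"
```

```text
the job is handed in; nothing more can be done
None
```

The hook is fully out on its stop (eased there at about 7 N by the wrist reading), the oak medallion hangs on it upright and still, nothing else was moved, and the job was handed in at about 24 s of the 72 s allowed.

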